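# Snap a fitting-kit case shut and lift it level by its handle

### The job

The grey steel case holds a fitting kit sorted into compartments and is to be handed over: press its lid shut until the spring catch on the front snaps over, then take the case by the black handle on its lid and lift it straight up, kept level so that every part stays in its own compartment. Finish holding it by the handle, still and level, with its underside 10 to 25 cm above the bench and touching nothing but your gripper; leave the other things on the bench where they are.

Things in the scene. Friction and masses are not known exactly. Their poses are not given: they have to be found in the camera images.
- kit_case: Lower part of a grey sheet-steel case, loose on the bench: 130 mm (its x) by 200 mm (its y), rim 45 mm high, steel dividers inside. Origin: centre of its underside, z up. Front with the catch: its -x; hinge: its +x side; yaw within 0.6 rad. In all 0.7 to 0.9 kg, centred within 5 mm below the handle. The handle is on the lid: lifting with the catch not snapped opens the lid.
- case_lid (a joint): Lid hinge, rad: 0 shut, grows as its front swings up and back, stop 1.4; starts 0.6 to 1.1. Lid 132x202 mm, 18 mm high; shut, its flat top is 64 mm above the case's underside. A friction hinge (0.26 Nm) keeps it at any angle. Below about 0.08 its lip rides on the catch: pressed near the front edge it passes at about 12 N; then follow it down to 0.
- case_catch (a joint): Spring catch in the middle of the front: 30 mm wide steel plate, hinged at its foot 20 mm above the case's underside, a bead at its top. Rad: 0 at rest and when snapped over the lid's lip, about 0.07 while the lip pushes it outward in passing. Springs back by itself and holds the lid against about 8 N at the front edge.
- lid_hinge (a point): Middle of the lid's hinge line, fixed to the case at its x = +65 mm, y = 0, z = 46 mm; the line runs along the case's y.
- lid_front (a point): Good place to press, on the lid's outer (top) face, moving with it: 112 mm from the hinge line towards the front, 18 mm off the plane through the hinge line, in the middle, 19 mm in from the lid's front edge, clear of the handle. Axes are the lid's (equal the case's when shut).
- case_handle (a point): Centre of the black handle bar, moving with the lid: bar 14 mm thick (lid x), 108 mm long (lid y), 16 mm high, rounded, on legs at y = +-50 mm. 36 mm above the lid's top face (28 mm free beneath the bar), 65 mm from the hinge line; with the lid shut 100 mm above the case's underside, over its centre.
- kit_clamp: Tube with a pinch clamp, 41x86x31 mm, loose in the middle compartment (54 x 100 mm); origin at its underside.
- kit_bolt_a: Hexagon bolt 36 mm long, head 19 mm, lying loose in the front middle compartment; origin at the head's end.
- kit_bolt_b: Same bolt, lying loose in the rear middle compartment; origin at the head's end.
- kit_strip_a: Three-way terminal strip, 12x30x20 mm, loose in the left side bay (case y > 0.05); origin at its underside.
- kit_strip_b: Same terminal strip, loose in the right side bay (case y < -0.05); origin at its underside.
- grease_tin: Bystander: round tin, 69 mm wide, 33 mm high, left of the case. Origin at its underside.
- side_cutters: Bystander: side cutters with red grips, 61x142x12 mm, lying right of the case. Origin at the underside.
- grey_ring: Bystander: grey cast ring, 112 mm wide, 30 mm high, behind and left of the case. Origin at its underside.
- hex_key_a: Bystander: bent hex key, 36x114x8 mm, left of the case. Origin at the underside.
- tape_roll: Bystander: roll of black tape, 66 mm wide, 19 mm high, behind the case. Origin at its underside.
- marker: Bystander: marker pen, 17x133x17 mm, near the front edge of the bench, left of the case. Origin at the underside.
- spanner: Bystander: spanner, 26x146x6 mm, near the front edge of the bench, far left. Origin at the underside.

How it is judged:
By the outcome, as a careful person would: the job done as asked, in the order asked, and still so for the second after the job is handed in, while the arm keeps its last pose, push and grip.
It also fails if it takes over 54 s, if anything falls off the work surface, if the arm or the gripper's body presses on something with over 40 N, if the wrist force passes 120 N, or if a joint passes its speed limit or range.

### The arm

A 7-joint arm with a two-finger parallel gripper is mounted at the origin on a cart in front of the work surface, level with it; the furniture and walls round the work are solid. World frame = base frame: x ahead of the robot, y to its left, z up, the work surface at z = 0. Lengths are in mm, angles in rad, forces in N, time in s.
With the tool pointing down it reaches from about 400 to 875 mm from the base axis. Payload 4.4 kg.
Tool frame: the origin (TCP) lies on the centre line of the jaws, within the pads' length; the fingertips stand 14 mm ahead of it and the grasp point (between the pads) lies 5 mm behind it; z points along the fingers, y is the direction in which the jaws open and shut (so a half turn about z gives the same grasp; the last joint's range is limited). The gripper opens to 85 mm and grips with 20 to 120 N. Pads are 22 mm wide; open, the fingers measure 114 mm over their backs; the gripper's body (76 mm by 85 mm) begins 54 mm behind the grasp point. The pads swing forward as they close: fully open they stand 13 mm farther back than shut.
Start: joints at [-1.187, 0.628, 0.038, 1.517, -0.027, 0.996, -0.02], TCP at [282.59, 585.372, 245.313] pointing down, gripper open.
Joint ranges: [-3.06, 3.06], [-0.37, 2.12], [-1.25, 1.32], [0.18, 2.47], [-1.1, 4.24], [0.23, 1.98], [-2.94, 2.94]. Speed limits (rad/s): [2.57, 2.57, 3.14, 3.14, 3.14, 3.14, 3.14].

### API

Orientations are given as a rotation vector (axis times angle).
In Python, from plant import manip gives the robot as it stands. The module is installed in compiled form; this text tells all that it offers. Calls block until the motion is done:
- manip.goto(position, orientation): joint-space move of the TCP to a pose.
- manip.line_to(position, rotation=None, speed=150, contact_N=None): straight line of the TCP; rotation=None keeps the orientation; speed is the mean speed in mm/s. With contact_N (N) it stops when the force on the tool has changed by that much, and returns True; else False.
- manip.movej(angles): joint-space move.
- manip.set_gripper(opening, squeeze=None): finger opening in mm; squeeze is the grip in N (None keeps the last); returns when the fingers have stopped.
- manip.wait(seconds).
- manip.solve_ik(position, orientation): joint angles nearest the present ones, or None.
- manip.get_obs(): the state.
- manip.get_image(name): name is "scene" or "top" or "wrist"; returns the picture (400x640x3 uint8, red, green, blue); there is no depth.
- manip.get_calibration(name): a dict with "intrinsics" (3x3 intrinsics, pixels), "R" (3x3) and "t" (3): a world point X has camera coordinates R X + t. Camera axes: x right, y down, z forward; pixel columns grow to the right and rows downward; lengths in mm; the calibration is good to about 2 mm. A picture is of the moment at which its call begins: read the wrist's pose just before it. get_calibration takes no time and is no camera call; for the wrist camera it gives the pose at the moment of the call.
A pose or a line that the arm cannot do raises manip.PlanningError and nothing moves.
- manip.close_job(): hands the job in, once; it reports no verdict.
The state is a dict: "time_s": time; "q": joint angles; "joint_vel": joint speeds; "joint_torque": joint torques, N m; "ee_pos": TCP position; "tool_rot": TCP orientation; "wrist_force": force on the tool from outside, world axes, zero at the start; "wrist_torque": the same for the moment, N m; "width": finger opening in mm.
Only numpy, scipy, OpenCV 4.12 (cv2) and the standard library are available. Lean on these libraries where they do the work, as an engineer would, in place of code of your own. Each camera call takes 0.05 s, during which the arm holds its last target.

## Working session

There is one attempt and no reset: what is moved stays moved. The work goes in short steps, each a Python script; the robot and the scene stay as the last script left them, time stands still between calls to the robot, and variables do not carry over. Pictures are saved under pics/ and viewed, and the job is handed in when it is done.

```bash
mkdir -p pics
python3 - <<'E'
from plant import manip
import cv2
o=manip.get_obs();print(o)
for n in ("scene","top","wrist"):
    im=manip.get_image(n);cv2.imwrite(f"pics/{n}0.png",im[:,:,::-1])
    c=manip.get_calibration(n);print(n,c)
E
```

```text
{'time_s': 0.0, 'q': array([-1.18677878,  0.62932968,  0.03841078,  1.51840143, -0.02701633,
        0.99628447, -0.01999009]), 'joint_vel': array([ 4.14269262e-05, -1.76158217e-03,  3.80651945e-04, -1.40199484e-03,
       -1.22628060e-03,  9.03254628e-04, -9.14137452e-04]), 'joint_torque': array([ 4.62803018e-04, -5.63410699e+01,  1.22599114e+00, -1.93440807e+01,
        1.09496748e-02,  1.05620432e-02,  9.18709333e-06]), 'ee_pos': array([282.30890774, 584.8140004 , 244.38844913]), 'tool_rot': array([-7.00494270e-01, -3.06205643e+00,  2.91606233e-03]), 'wrist_force': array([ 0.05164454,  0.22722488, -0.14110876]), 'wrist_torque': array([ 0.02065225,  0.00012775, -0.00881873]), 'width': 85.35465403759041}
scene {'intrinsics': array([[459.92949131,   0.        , 318.93342842],
       [  0.        , 459.92949131, 204.26692   ],
       [  0.        ,   0.        ,   1.        ]]), 'R': array([[-0.87617083, -0.48191915, -0.00886582],
       [-0.22425862,  0.42386533, -0.8775228 ],
       [ 0.42665295, -0.76687164, -0.47945296]]), 't': array([ 514.21723994,  170.8564622 , 1404.66190183])}
top {'intrinsics': array([[517.47311987,   0.        , 326.02375534],
       [  0.        , 517.47311987, 200.65542848],
       [  0.        ,   0.        ,   1.        ]]), 'R': array([[ 0.01083297, -0.99994057, -0.00122709],
       [-0.92061319, -0.00949453, -0.39036035],
       [ 0.3903255 ,  0.00535844, -0.92066133]]), 't': array([  88.71157526,  545.94163249, 1337.06469513])}
wrist {'intrinsics': array([[289.59454629,   0.        , 312.90634421],
       [  0.        , 289.59454629, 202.42141663],
       [  0.        ,   0.        ,   1.        ]]), 'R': array([[ 0.43469975,  0.90057337, -0.00193107],
       [ 0.85523968, -0.41214387,  0.31416959],
       [ 0.28213689, -0.13822096, -0.94936492]]), 't': array([-650.50501501,  -40.66650995,  381.0600741 ])}
```

View pics/scene0.png

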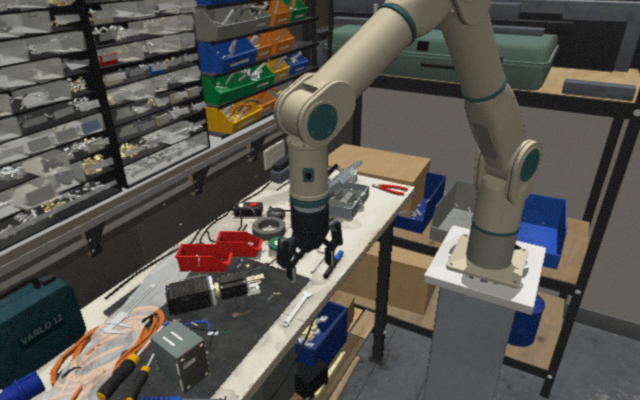

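View pics/top0.png

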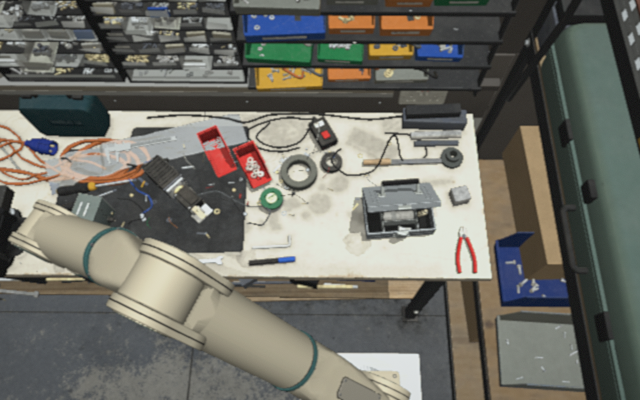

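View pics/wrist0.png

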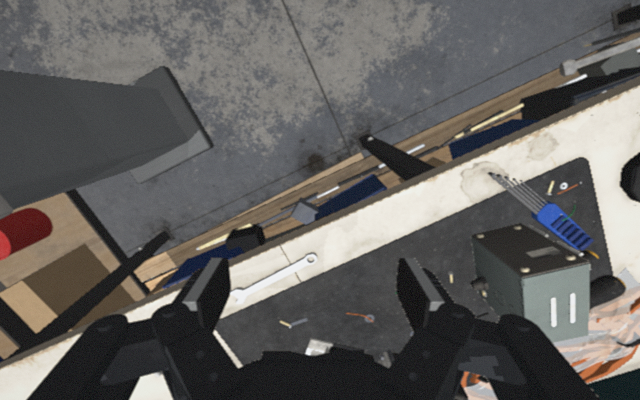

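The case is in the top picture at about (400,215), with its lid leaning back; in the scene picture it is at (350,195). I'll enlarge both.

```bash
python3 - <<'E'
import cv2
a=cv2.imread("pics/top0.png")[165:255,340:500]
cv2.imwrite("pics/topz.png",cv2.resize(a,None,fx=5,fy=5,interpolation=cv2.INTER_CUBIC))
a=cv2.imread("pics/scene0.png")[150:230,310:420]
cv2.imwrite("pics/scenez.png",cv2.resize(a,None,fx=7,fy=7,interpolation=cv2.INTER_CUBIC))
E
cat > h.py <<'E'
import numpy as np, cv2
from plant import manip
def cal(n):
    c=manip.get_calibration(n); return c["intrinsics"],c["R"],c["t"]
def ray(c,u,v):
    K,R,t=c; d=R.T@np.linalg.solve(K,[u,v,1.]); return -R.T@t,d/np.linalg.norm(d)
def onz(c,u,v,z):
    o,d=ray(c,u,v); return o+d*(z-o[2])/d[2]
def proj(c,P):
    K,R,t=c; p=(R@np.asarray(P,float).reshape(-1,3).T).T+t; p=p@K.T; return p[:,:2]/p[:,2:]
E
python3 - <<'E'
from h import *
c=cal("top");print(-c[1].T@c[2]); 
print(onz(c,400,225,0))
c=cal("scene");print(-c[1].T@c[2])
E
```

```text
[ -20.2503844    86.72518776 1444.20658922]
[ 515.734984   -125.53295401    0.        ]
[-110.44496541 1252.58638606  827.95870311]
```

View pics/topz.png

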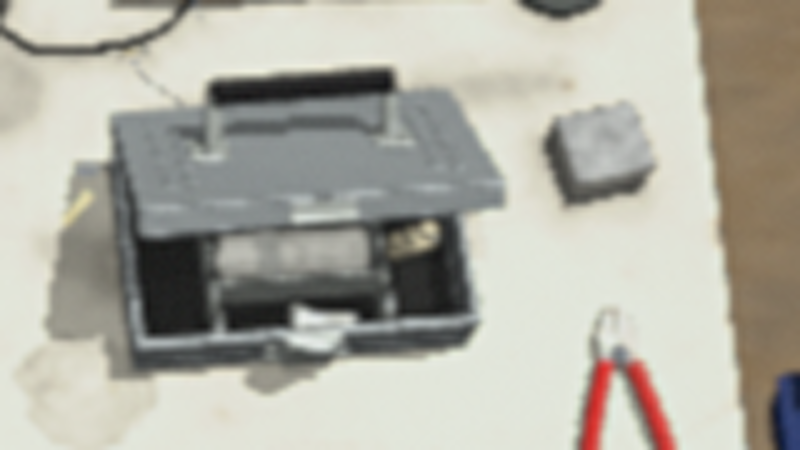

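View pics/scenez.png

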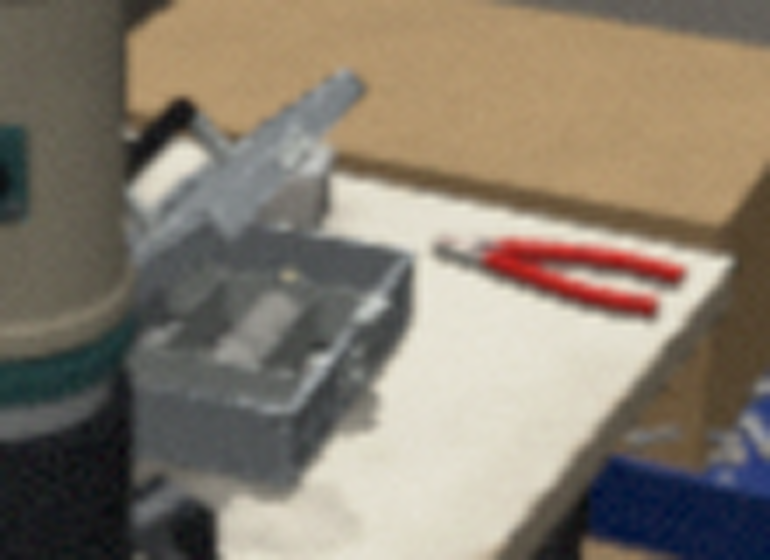

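Run:
```python
from h import *
from scipy.spatial.transform import Rotation as Ro
c=cal("top")
a=onz(c,340+137/5,165+340/5,45);b=onz(c,340+478/5,165+320/5,45);print(a,b,np.linalg.norm(a-b))
d=(a-b)/np.linalg.norm(a-b);yaw=np.arctan2(-d[0],d[1]);print("yaw",yaw)
x=np.array([np.cos(yaw),np.sin(yaw),0]);ctr=(a+b)/2+65*x;print("centre",ctr)
# handle bar ends -> height such that bar's in case centre line
# wrist cam offset in tool
o=manip.get_obs();T=Ro.from_rotvec(o["tool_rot"]).as_matrix();cw=cal("wrist")
print(T.T@(-cw[1].T@cw[2]-o["ee_pos"]));print(T.T@cw[1].T)
```

```text
[473.6811362  -24.58336664  45.        ] [ 487.86475476 -220.49871367   45.        ] 196.42809941006942
yaw 0.07227058172585012
centre [ 545.60327065 -117.84754056   45.        ]
[  81.15134976    1.47517387 -128.68336837]
[[ 8.71671982e-05 -9.49374284e-01 -3.14147195e-01]
 [ 9.99999865e-01  2.43858560e-04 -4.59484795e-04]
 [ 5.12830532e-04 -3.14147113e-01  9.49374177e-01]]
```

```bash
cat >> h.py <<'E'
from scipy.spatial.transform import Rotation as Ro
def case(yaw):
    return np.array([[np.cos(yaw),-np.sin(yaw),0],[np.sin(yaw),np.cos(yaw),0],[0,0,1.]])
def rotv(yaw):
    C=case(yaw); return Ro.from_matrix(np.c_[C[:,1],C[:,0],[0,0,-1]]).as_rotvec()
def st(m=""):
    o=manip.get_obs(); print(m,round(o["time_s"],2),"ee",np.round(o["ee_pos"],1),"F",np.round(o["wrist_force"],1),"M",np.round(o["wrist_torque"],2),"w",round(o["width"],1)); return o
def snap(n,f,box=None,s=1):
    c=cal(n); im=manip.get_image(n)[:,:,::-1]; cv2.imwrite(f"pics/{f}_raw.png",im)
    if box: im=im[box[1]:box[3],box[0]:box[2]]
    cv2.imwrite(f"pics/{f}.png",cv2.resize(np.ascontiguousarray(im),None,fx=s,fy=s,interpolation=cv2.INTER_CUBIC)); return c
E
python3 - <<'E'
from h import *
import pickle
p=[535,-190,330]
print(manip.solve_ik(p,rotv(.07)))
manip.goto(p,rotv(.07)); st()
c=snap("wrist","w1");c2=snap("top","t1",(340,165,500,255),5)
pickle.dump((c,c2),open("c1.pkl","wb"))
E
```

```text
[-0.10105137  0.47972437  0.60901186  1.64860541 -0.29950662  1.10809364
  0.65999457]
 3.03 ee [ 535.5 -188.9  329.8] F [-0.1  0.7  0.3] M [-0.03 -0.02  0.04] w 85.5
```

View pics/w1.png

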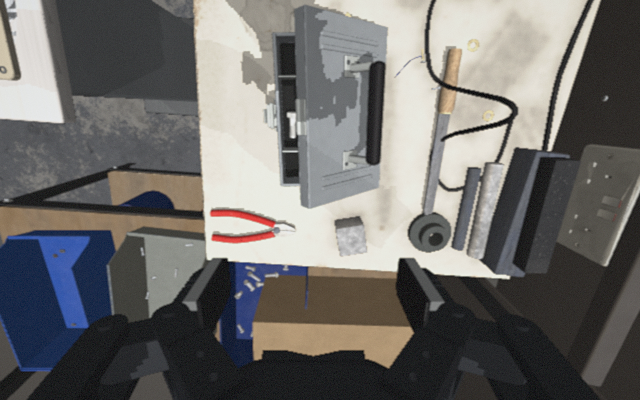

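The wrist picture shows the black bar from (378,62) to (373,163), the lid's front edge near column 300 and the base's front rim at (275,33)–(283,186). I'll measure the bar with both cameras, and the rim corners and lid corners enlarged.

Run:
```python
from h import *
import pickle
cw,ct=pickle.load(open("c1.pkl","rb"))
def bar(f,box):
    im=cv2.imread(f)[box[1]:box[3],box[0]:box[2]]
    m=(im.max(2)<55).astype(np.uint8)
    n,l,s,ce=cv2.connectedComponentsWithStats(m)
    k=1+np.argmax(s[1:,4]); ys,xs=np.where(l==k)
    r=cv2.minAreaRect(np.c_[xs,ys].astype(np.float32)); 
    print(s[k],r); return ce[k]+[box[0],box[1]], cv2.boxPoints(r)+[box[0],box[1]]
pw,bw=bar("pics/w1_raw.png",(355,50,400,175)); pt,bt=bar("pics/t1_raw.png",(375,172,425,190))
print(pw,bw,pt,bt)
o1,d1=ray(cw,*pw);o2,d2=ray(ct,*pt)
A=np.c_[d1,-d2];s=np.linalg.lstsq(A,o2-o1,rcond=None)[0];P1=o1+d1*s[0];P2=o2+d2*s[1];print("bar",P1,P2)
im=cv2.imread("pics/w1_raw.png")[0:215,250:400]
cv2.imwrite("pics/w1z.png",cv2.resize(im,None,fx=2.7*1.9/1.9,fy=2.7,interpolation=cv2.INTER_CUBIC))
```

```text
[  11   12   19  102 1171] ((19.143077850341797, 62.42462158203125), (14.755026817321777, 101.45468139648438), 3.1798300743103027)Traceback (most recent call last):
  File "<stdin>", line 11, in <module>
  File "<stdin>", line 8, in bar
    return _wrapfunc(a, 'argmax', axis=axis, out=out, **kwds)
    return bound(*args, **kwds)
ValueError: attempt to get argmax of an empty sequence
```

View pics/t1.png

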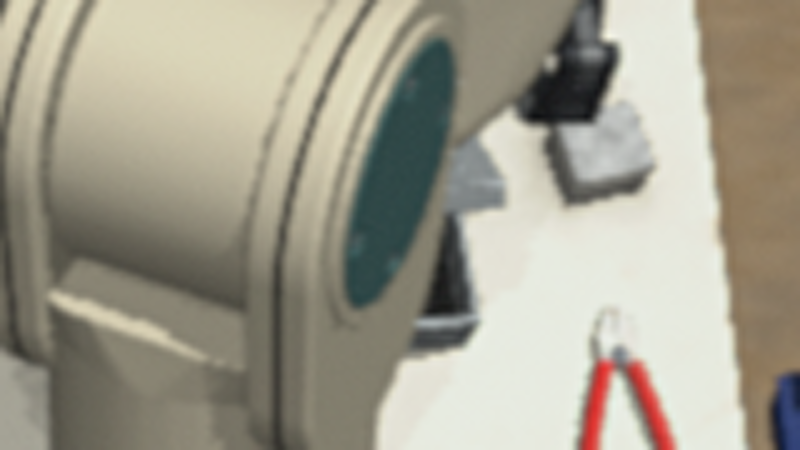

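The arm hides the case in the new top picture, so I'll use the first top picture (the case hasn't moved since).

Run:
```python
from h import *
import pickle
cw,ct=pickle.load(open("c1.pkl","rb"))
def bar(f,box,th=55):
    im=cv2.imread(f)[box[1]:box[3],box[0]:box[2]]
    m=(im.max(2)<th).astype(np.uint8)
    n,l,s,ce=cv2.connectedComponentsWithStats(m)
    k=1+np.argmax(s[1:,4]); ys,xs=np.where(l==k)
    r=cv2.minAreaRect(np.c_[xs,ys].astype(np.float32)); 
    print(s[k],r); return np.array(r[0])+[box[0],box[1]], cv2.boxPoints(r)+[box[0],box[1]]
pw,bw=bar("pics/w1_raw.png",(355,50,400,175)); pt,bt=bar("pics/top0.png",(375,172,425,190),70)
print(pw,bw,pt,bt)
o1,d1=ray(cw,*pw);o2,d2=ray(ct,*pt)
s=np.linalg.lstsq(np.c_[d1,-d2],o2-o1,rcond=None)[0];P1=o1+d1*s[0];P2=o2+d2*s[1];print("bar",P1,P2)
for z in (P1[2],):
    a=onz(cw,*((bw[np.argsort(bw[:,1])[:2]]).mean(0)),z);b=onz(cw,*((bw[np.argsort(bw[:,1])[2:]]).mean(0)),z);print(a,b,np.linalg.norm(a-b),np.arctan2(-(a-b)[0],(a-b)[1]))
im=cv2.imread("pics/w1_raw.png")[0:215,250:400]
cv2.imwrite("pics/w1z.png",cv2.resize(im,None,fx=2.7,fy=2.7,interpolation=cv2.INTER_CUBIC))
```

```text
[  11   12   19  102 1171] ((19.143077850341797, 62.42462158203125), (14.755026817321777, 101.45468139648438), 3.1798300743103027)
[  7   7  36   7 143] ((24.5545711517334, 10.236699104309082), (4.026007175445557, 35.12599182128906), 85.76361083984375)
[374.14307785 112.42462158] [[363.96307659 162.66462708]
 [369.59076977  61.36615181]
 [384.32307816  62.18461609]
 [378.69538498 163.48309326]] [399.55457115 182.2366991 ] [[381.89085674 181.52660179]
 [416.92087555 178.9317894 ]
 [417.21828461 182.94679642]
 [382.18826675 185.54160881]]
bar [ 596.22155091 -108.07179272  131.05389892] [ 594.71089739 -110.79899704  130.75673903]
[592.24294116 -58.58974789 131.05389892] [ 600.64037034 -163.02874656  131.05389892] 104.77605289390769 0.08023250651501257
```

View pics/w1z.png

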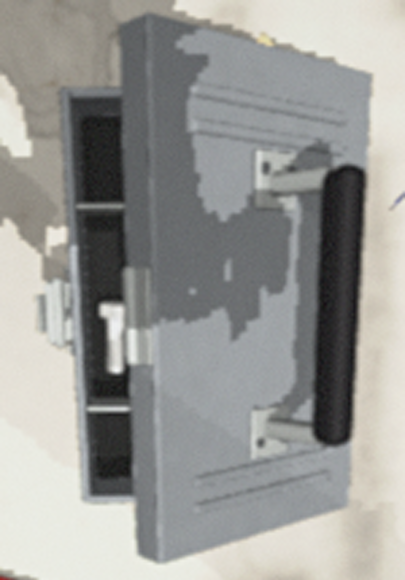

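Run:
```python
from h import *
import pickle
from scipy.optimize import least_squares
cw,ct=pickle.load(open("c1.pkl","rb"))
q=lambda x,y:np.array([250+x/2.7,y/2.7])
a=onz(cw,*q(62,88),45);b=onz(cw,*q(83,502),45);print(a,b,np.linalg.norm(a-b),np.arctan2(-(a-b)[0],(a-b)[1]))
yaw=np.arctan2(-(a-b)[0],(a-b)[1]);print("centre wrist",(a+b)/2+65*case(yaw)[:,0])
# fit pose + phi to measured points
def model(p,L):
    x,y,yaw,f=p;C=case(yaw);r,h,yy,lid=L
    X=np.array([65-r*np.cos(f)+h*np.sin(f),yy,46+r*np.sin(f)+h*np.cos(f)]) if lid else np.array([r,yy,h])
    return C@X+[x,y,0]
obs=[(cw,q(62,88),(-65,45,100,0)),(cw,q(83,502),(-65,45,-100,0)),
(cw,[374.1,112.4],(65,54,0,1)),(ct,[399.55,181.9],(65,54,0,1)),
(cw,q(122,22),(131,0,101,1)),(cw,q(140,555),(131,0,-101,1)),
(ct,[340+137/5,165+340/5],(-65,45,100,0)),(ct,[340+478/5,165+320/5],(-65,45,-100,0)),
(ct,[340+135/5,165+237/5],(131,0,101,1)),(ct,[340+505/5,165+207/5],(131,0,-101,1))]
def res(p): return np.concatenate([proj(c,model(p,L))[0]-uv for c,uv,L in obs])
s=least_squares(res,[545,-118,.07,.9],x_scale=[10,10,.1,.1],loss="soft_l1");print(s.x);print(np.round(res(s.x).reshape(-1,2),1))
```

```text
[473.27269472 -22.19259484  45.        ] [ 490.47476338 -221.13793137   45.        ] 199.68765132495696 0.08625178290432702
centre wrist [ 546.63209938 -116.06584594   45.        ]
[ 5.46667203e+02 -1.15504064e+02  9.09926060e-02  7.26703055e-01]
[[-0.3 -0.4]
 [ 0.4 -0.1]
 [ 1.7  2.7]
 [-0.1 -0.8]
 [-1.5  0. ]
 [-1.4 -0.1]
 [-1.   0.3]
 [ 0.1 -1. ]
 [ 0.1 -0.9]
 [-0.6 -0.4]]
```

```bash
cat >> h.py <<'E'
CTR=np.array([546.7,-115.6,0]);YAW=.088
def press(f,extra=0):
    r=112-22*np.sin(f)
    X=np.array([65-r*np.cos(f)+18*np.sin(f),0,46+r*np.sin(f)+18*np.cos(f)+14+9*np.tan(f)+extra])
    return case(YAW)@X+CTR
E
python3 - <<'E'
from h import *
manip.set_gripper(0,30)
R=rotv(YAW)
manip.line_to(press(.85,90),R,200); st("above")
for f in (.85,.75,.65,.55,.45,.35,.25,.18):
    h=manip.line_to(press(f),speed=120 if f==.85 else 70,contact_N=15); st(f"{f} {h}")
    if h: break
snap("wrist","w2");
E
```

```text
above 4.64 ee [ 562.3 -115.7  244.6] F [-1.2 -0.2 -0.3] M [ 0.04 -0.02  0.02] w -0.0
0.85 False 5.54 ee [ 562.7 -114.7  154.6] F [-0.3 -0.1  0.1] M [-0.02  0.02 -0.05] w -0.1
0.75 False 5.85 ee [ 552.8 -115.1  148.1] F [ 0.5 -0.2 -0.4] M [-0.01 -0.06 -0.03] w -0.2
0.65 False 6.16 ee [ 543.9 -115.8  140.9] F [-0.1  0.2  0.3] M [-0.02 -0.03  0.02] w -0.0
0.55 False 6.47 ee [ 535.  -116.6  133.2] F [-0.3 -0.6  0.3] M [-0.02  0.01  0.02] w -0.1
0.45 False 6.79 ee [ 527.  -117.3  124.9] F [0.1 0.5 1.2] M [ 0.06 -0.02 -0.02] w 0.0
0.35 False 7.11 ee [ 519.5 -118.   115.9] F [ 0.1 -0.8  0.3] M [ 0.04 -0.   -0.04] w 0.3
0.25 False 7.43 ee [ 512.8 -118.6  106. ] F [-0.6  0.6  0.7] M [-0.04 -0.04  0.02] w 0.0
0.18 False 7.71 ee [ 508.5 -118.9   98.6] F [-0.3  0.7 -0.7] M [-0.   -0.05  0.04] w -0.4
```

View pics/w2.png

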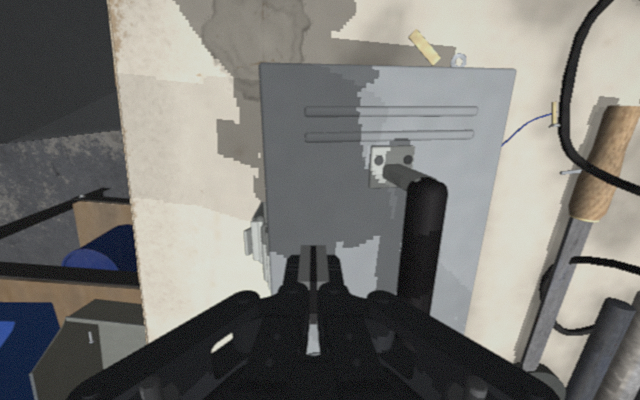

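The lid has followed the fingers down and is nearly flat (its front edge near column 262, fingertips at (313,250)). Now the catch, slowly and with the force watched.

Run:
```python
from h import *
for f in (.12,.09,.07,.05,.035,.02,.01,0):
    h=manip.line_to(press(f),speed=30,contact_N=22); st(f"{f} {h}")
    if h: break
snap("wrist","w3")
```

```text
0.12 False 8.16 ee [ 505.1 -119.2   91.9] F [ 0.4 -0.6  0.9] M [ 0.02  0.01 -0.02] w -0.2
0.09 False 8.43 ee [ 503.6 -119.4   88.4] F [ 0.4  0.1 -0.1] M [-0.02  0.    0.02] w -0.0
0.07 False 8.68 ee [ 503.  -119.5   86.3] F [ 1.3 -0.2  0.3] M [ 0.02 -0.01  0.04] w -0.1
0.05 False 8.93 ee [ 502.5 -119.6   84.2] F [1.4 0.5 2.3] M [ 0.12 -0.22  0.  ] w 0.4
0.035 False 9.18 ee [ 502.1 -119.6   82.4] F [2.5 0.8 3.5] M [ 0.16 -0.4   0.07] w 0.3
0.02 False 9.43 ee [ 500.3 -119.7   80.2] F [0.9 0.4 1.7] M [ 0.08 -0.24  0.02] w -0.3
0.01 False 9.68 ee [ 499.4 -119.6   78.8] F [-0.8  0.  -0.7] M [-0.03 -0.04 -0.05] w -0.4
0 False 9.93 ee [ 499.6 -119.7   78.1] F [-0.7 -0.3  3.2] M [ 0.02  0.13 -0.  ] w 0.1
```

View pics/w3.png

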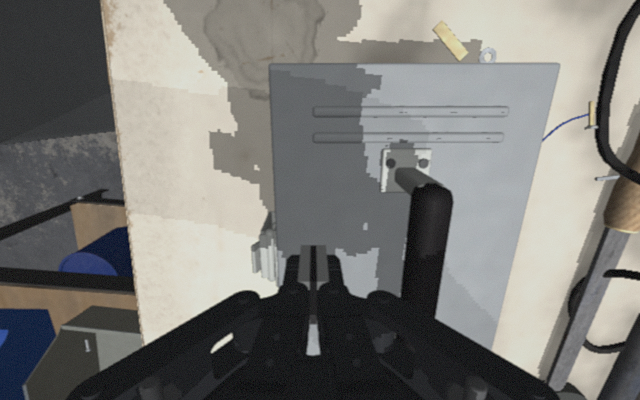

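Run:
```python
from h import *
for k in range(1,9):
    h=manip.line_to(press(0,-1.0*k),speed=15,contact_N=20); o=st(f"{-k} {h}")
    if h or o["wrist_force"][2]>22: break
st()
snap("wrist","w4")
```

```text
-1 False 10.23 ee [ 499.6 -119.7   77.9] F [-3.7  1.2 12.3] M [ 0.2   0.59 -0.04] w 0.1
-2 False 10.48 ee [ 499.6 -119.7   77.7] F [-4.2  1.6 21.5] M [ 0.36  1.09 -0.03] w -0.2
-3 False 10.73 ee [ 499.6 -119.8   77.5] F [-6.3  2.3 30.9] M [0.46 1.41 0.02] w -0.2
 10.73 ee [ 499.6 -119.8   77.5] F [-6.3  2.3 30.9] M [0.46 1.41 0.02] w -0.2
```

View pics/w4.png

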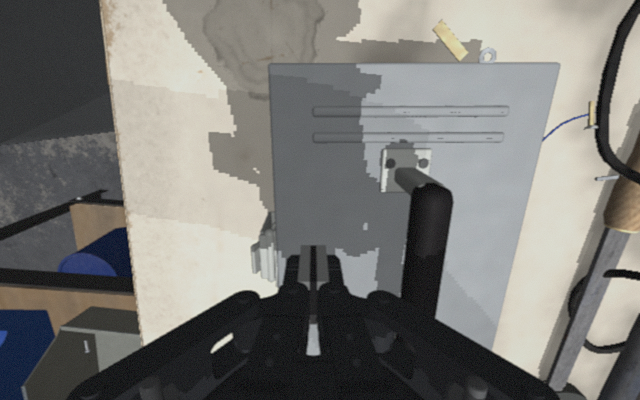

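The lid met a hard stop at a tip height of 63.7 mm (shut: 64) under 31 N, with the catch column near (263,255). I'll back off, then check the lid's height and the handle.

Run:
```python
from h import *
import pickle
manip.line_to(press(0,50),speed=150)
manip.set_gripper(85,60)
p=[535,-195,260]
manip.line_to(p,rotv(YAW),300); manip.wait(.2); st()
c=snap("wrist","w5");pickle.dump(c,open("c5.pkl","wb"))
```

```text
12.93 ee [ 534.1 -193.5  258.4] F [-0.2  0.5 -1. ] M [-0.01 -0.07 -0.02] w 84.9
```

View pics/w5.png

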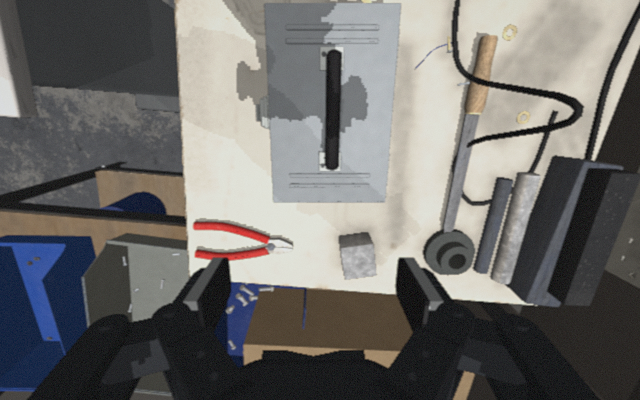

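The lid is flat: its corners are at (264,3), (400,3), (386,202) and (273,202), and the bar runs from (334,50) to (332,169).

Run:
```python
from h import *
import pickle
c=pickle.load(open("c5.pkl","rb"))
im=cv2.imread("pics/w5_raw.png")
P=[onz(c,*p,64) for p in ((264,3),(400,3),(386,202),(273,202))]
print(np.round(P,1),[round(np.linalg.norm(P[i]-P[(i+1)%4]),1) for i in range(4)],"mean",np.mean(P,0))
b=(310,40,352,180);m=(im[b[1]:b[3],b[0]:b[2]].max(2)<55).astype(np.uint8)
n,l,s,ce=cv2.connectedComponentsWithStats(m);k=1+np.argmax(s[1:,4]);ys,xs=np.where(l==k)
r=cv2.minAreaRect(np.c_[xs,ys].astype(np.float32));bp=cv2.boxPoints(r)+[b[0],b[1]];bp=bp[np.argsort(bp[:,1])]
A=onz(c,*bp[:2].mean(0),100);B=onz(c,*bp[2:].mean(0),100);d=A-B
print(r,A,B,np.linalg.norm(d),"yaw",np.arctan2(-d[0],d[1]),"mid",(A+B)/2)
snap("top","t5",(340,165,500,255),5)
x=im[0:220,220:430];cv2.imwrite("pics/w5z.png",cv2.resize(x,None,fx=2.7,fy=2.7,interpolation=cv2.INTER_CUBIC))
```

```text
[[ 471.4  -21.8   64. ]
 [ 601.1  -10.3   64. ]
 [ 621.4 -209.7   64. ]
 [ 489.2 -221.6   64. ]] [np.float64(130.2), np.float64(200.5), np.float64(132.7), np.float64(200.7)] mean [ 545.77422686 -115.83788059   64.        ]
((22.633132934570312, 69.01510620117188), (14.305395126342773, 118.05616760253906), 0.7638984322547913) [540.48806991 -62.25269172 100.        ] [ 550.74722863 -168.19038763  100.        ] 106.43329250005652 yaw 0.09654039451231677 mid [ 545.61764927 -115.22153967  100.        ]
```

View pics/w5z.png

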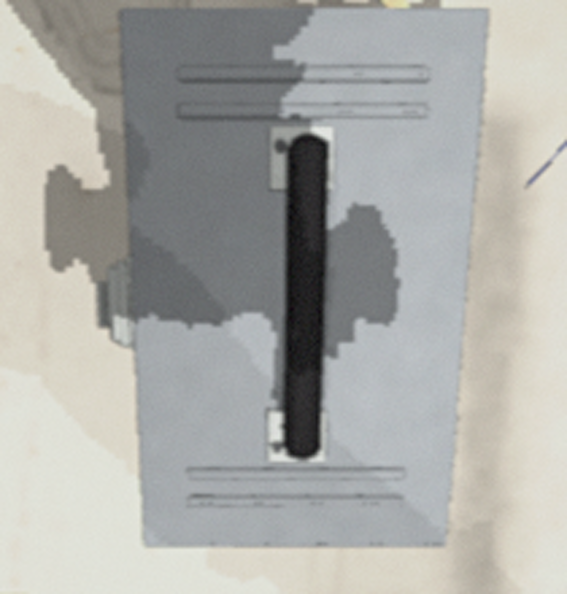

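Measured on the 64 mm plane the lid is 130–133 × 200.6 mm (given 132 × 202), so it is shut, and the bar centre agrees with the case centre to 1 mm. Now grip.

Run:
```python
from h import *
R=rotv(.093);p=np.array([545.7,-115.6,95.])
manip.line_to(p+[0,0,75],R,200); manip.wait(.2);o=st("above")
e=np.array([0,0,0.]);e[:2]=(p-o["ee_pos"])[:2]
print(manip.line_to(p+e,R,80,contact_N=10)); manip.wait(.2);st("down")
manip.set_gripper(0,90);manip.wait(.3);o=st("grip")
c=snap("wrist","w6")
```

```text
above 13.98 ee [ 546.2 -117.   171.1] F [-0.2 -0.6 -0.5] M [-0.01 -0.   -0.04] w 85.2
False
down 15.28 ee [ 545.5 -114.2   95.4] F [0.5 0.6 0.2] M [-0.01 -0.07  0.05] w 85.2
grip 16.23 ee [ 545.1 -114.2   95.2] F [-2.6  0.3  6.3] M [ 0.13  0.31 -0.13] w 12.6
```

View pics/w6.png

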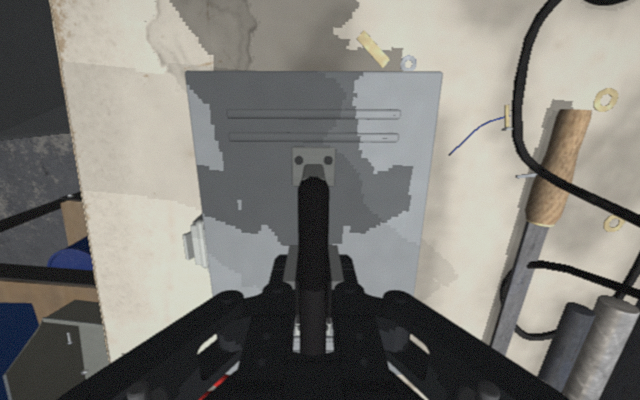

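The bar is between the pads at width 12.6 mm, and the lid is still flat. A small lift comes first.

Run:
```python
from h import *
o=st(); p=np.array(o["ee_pos"])
for dz in (5,15,30):
    manip.line_to(p+[0,0,dz],speed=25); st(dz)
manip.wait(.3);st()
snap("wrist","w7");snap("top","t7",(340,165,500,255),5);snap("scene","s7",(310,130,430,230),6)
```

```text
16.28 ee [ 545.1 -114.2   95.2] F [-1.8  0.   5.4] M [ 0.12  0.34 -0.09] w 12.6
5 16.64 ee [ 544.8 -114.    99.6] F [ 0.2  0.8 -7.7] M [-0.   -0.06 -0.04] w 12.6
15 17.19 ee [ 545.2 -114.2  110.4] F [ 0.1 -0.5 -7.3] M [ 0.02 -0.02  0.03] w 12.5
30 17.94 ee [ 545.  -114.1  125.2] F [-0.4  0.2 -6.8] M [ 0.07 -0.04  0.01] w 12.5
 18.24 ee [ 545.  -114.2  125.1] F [ 0.6  0.2 -7.8] M [-0.01 -0.01  0.04] w 12.8
```

View pics/w7.png

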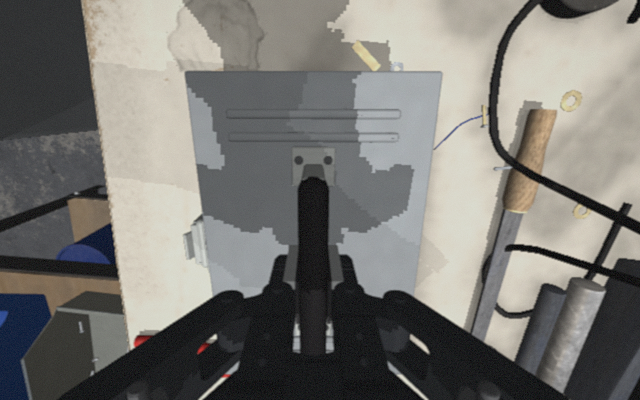

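View pics/s7.png

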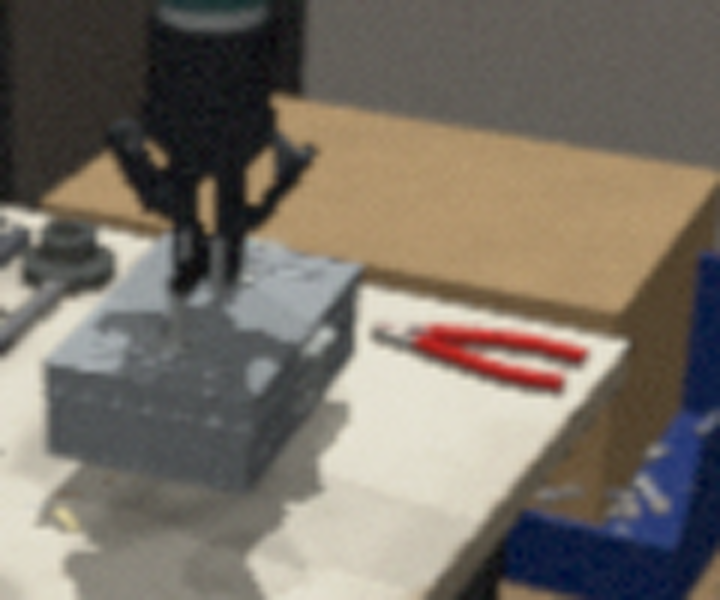

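The whole case is lifted with its lid shut. It weighs 7.5 N, and its lid corners sit at the same pixels as before the lift, (186,72) and (442,72), so it is level. On to about 165 mm.

Run:
```python
from h import *
p=np.array(manip.get_obs()["ee_pos"]);p[:]=[545.1,-114.2,262]
manip.line_to(p,speed=60); manip.wait(1.0);o=st()
print(np.abs(o["joint_vel"]).max(), Ro.from_rotvec(o["tool_rot"]).as_matrix()[:,2])
snap("wrist","w8");snap("scene","s8",(290,90,430,230),4.2)
```

```text
21.82 ee [ 545.1 -114.2  262. ] F [-0.1  0.  -7.5] M [-0.01 -0.05  0.02] w 12.5
0.0012408451643334906 [-7.05999423e-06  7.21536320e-06 -1.00000000e+00]
```

View pics/w8.png

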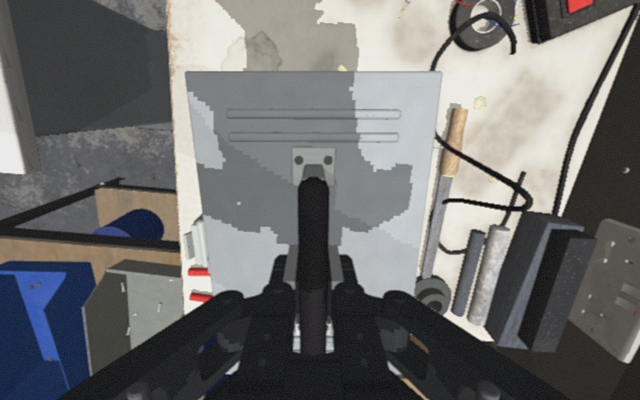

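View pics/s8.png

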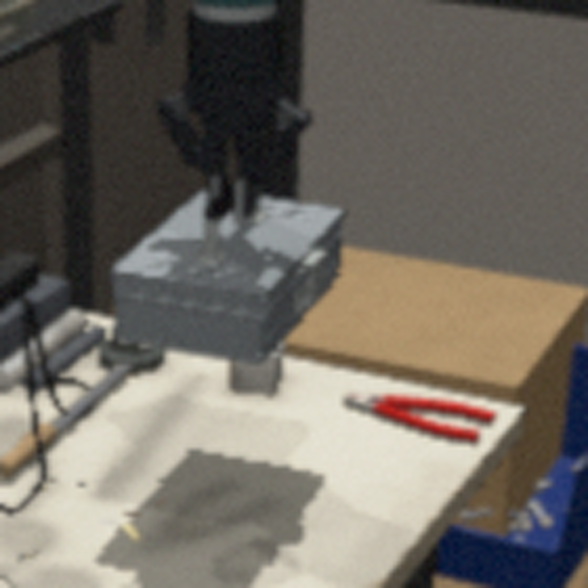

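The case is shut and level in the air, with its underside at about 167 mm, still and touching nothing else. I'm handing the job in.

Run:
```python
from h import *
manip.close_job(); st()
```

```text
the job is handed in; nothing more can be done
the job is handed in; nothing more can be done
```

I pressed the lid shut, gripped the case by its handle with 90 N, lifted it straight up and handed the job in at about 22 s of the 54 s allowed. It is held still and level with its underside about 167 mm above the bench.

- **Lid and catch:** the lid met a hard stop at a tip height of 63.7 mm (shut is 64 mm) under 31 N. On the 64 mm plane it measured about 131 × 200.6 mm, against 132 × 202 given. It stayed shut with the whole weight, about 7.5 N or 0.77 kg, hanging from the handle.
- **Level and still:** the lid corners stayed at the same wrist-picture pixels before, during and after the lift. The tool axis was vertical, and the joints were at rest apart from sensor noise (about 0.001 rad/s).
- **Less certain:**
  - The 12 N snap peak did not show up in my force samples. I inferred the snap from the force drop near the bottom, the hard stop and the lid holding during the lift.
  - I could not see the parts inside the closed case.
  - The grip width read 12.6 mm on a 14 mm bar, but it stayed steady and nothing slipped.
  - The side cutters looked unmoved in the pictures. I did not check the other bystanders one by one; the arm moved only above the case.

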